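# Bring the balance-bike wheel's valve to the top, spoke by spoke

### The arm

A 6-joint arm with a two-finger parallel gripper is mounted at the origin on the work surface. World frame = base frame: x ahead of the robot, y to its left, z up, the work surface at z = 0. Lengths are in m, angles in rad, forces in N, time in s.
With the tool pointing down it reaches from about 0.35 to 0.775 m from the base axis. Payload 7.3 kg.
Tool frame: the origin (TCP) lies at the centre of the arm's flange, where the gripper is bolted on; the fingertips stand 178 mm ahead of it and the grasp point (between the pads) lies 159 mm ahead of it; z points along the fingers, y is the line along which they close (so a half turn about z gives the same grasp; the last joint's range is limited). The gripper opens to 92 mm and grips with 3 to 60 N. Pads are 19 mm wide; open, the fingers measure 130 mm over their backs; the gripper's body (75 mm by 190 mm) begins 47 mm behind the grasp point.
Start: joints at [-1.422, 0.342, 1.524, -0, 1.275, -0.146], TCP at [0.153, -0.502, 0.405] pointing down, gripper open.
Joint ranges: [-2.53, 2.53], [-0.77, 2.02], [0.04, 2.7], [-1, 4.14], [0.28, 2.66], [-3.11, 3.11]. Speed limits (rad/s): [2.57, 2.57, 3.14, 3.14, 3.14, 3.14].

### API

Orientations are given as [roll, pitch, yaw] about the fixed x, y, z axes, in that order (R = Rz(yaw) Ry(pitch) Rx(roll)).
In Python, from cell import robot, cams, ticket, sensors gives the robot as it stands (robot), with the cameras (cams), the job (ticket) and the readings (sensors).
- The arm moves only by the shell command python3 drive.py 'ROWS' [OPENING] [FORCE]. ROWS is a JSON list of rows, 1 to 8 of them, each of 6 numbers: dx, dy, dz in m, then a rotation vector rx, ry, rz in rad; each row shifts and turns the commanded pose from where the row before left it, along the tool's axes as they then stand; what a row does not reach is not made up. A row lasts 1/12 s, in which the tool goes at most 0.0417 m and 0.125 rad, less where a joint would pass 70% of its speed; a pose out of reach is approached as far as the arm can. OPENING is the finger opening in m, set as the command begins (- or left out keeps the last). The fingers move at their own pace and stop on an object; FORCE is the grip in N (left out, the last holds). Time passes only in rows, so rows that do not move let the fingers close. It prints the time, the measured TCP pose, the force, the opening and the grip force at its end.
- sensors.observe(): the state, without advancing time (a new reading comes with each control period).
- cams.read_camera(name): name is "scene" or "top" or "wrist"; returns a dict with "image" (384x512x3 uint8, red, green, blue), "fx", "fy", "cx", "cy" (pixels), "pose" (4x4, takes a point from camera to world coordinates). Camera axes: x right, y down, z forward; pixel columns grow to the right and rows downward; lengths in m; the calibration is good to about 2 mm. A picture is of the moment at which its call begins. There is no depth.
- ticket.hand_in(): hands the job in; it is judged then, once.
The state is a dict: "time": time; "qpos": joint angles; "qvel": joint speeds; "joint_efforts": joint torques, N m; "tool_pos": TCP position; "tool_rot": TCP orientation; "contact_force": force on the tool from outside, world axes, zero at the start; "torque": the same for the moment, N m; "opening": finger opening in m; "grip_force": force on a finger pad.
Only numpy, scipy, OpenCV 4.12 (cv2) and the standard library are available. Lean on these libraries where they do the work, as an engineer would, in place of code of your own. Each camera call takes 0.05 s, during which the arm holds its last target. There are 200 camera calls.

### The job

The child's bike wheel leaning on its stand is to be pumped up: turn it by pushing its white spokes round with the fingertips until the red-capped valve is at the very top of the wheel, straight up from the hub (twelve o'clock). Go spoke by spoke, in at least two pushes, drawing the fingers right out from between the spokes before each new push; do not turn it by the tyre or rim, do not push on the valve, and do not grip anything. Leave the mug, tumbler, green tin and hand pump where they are, and finish with the wheel at rest and the hand clear.

Things in the scene. Friction and masses are not known exactly. Their poses are not given: they have to be found in the camera images.
- stand: blue two-legged stand on a plywood foot (260 x 160 x 18 mm); fixed. Origin on the table, 165 mm below the wheel's centre. It holds the wheel from behind by a 16 mm stub axle; the legs meet 75 mm behind the wheel's centre. Nothing stands before the wheel's front, and the openings between the spokes are clear to 50 mm behind the wheel's mid-plane.
- axle: fixed axle, does not turn. Origin: wheel's centre, in its mid-plane, 165 mm above the table. z: the wheel's axis, pointing out of its open front, towards the robot and up (the wheel leans back 0.75 rad from vertical, its top away from the robot). x: in the wheel's plane, straight uphill to the top of the wheel. y: level, to the robot's left.
- wheel (a joint): wheel angle (rad) about the axle's z. 0: valve at the top; positive: counter-clockwise seen from the robot, valve at (r cos q, r sin q) in the axle's x, y. Endless both ways; not wrapped, any multiple of 2 pi is the top again; starts at 1.7 to 4.58. Drag 0.3 N m: it stays where it is left; about 5 N on a spoke 60 mm from the centre turns it.
- spokes: five white spokes, one rigid set turning with the wheel. Origin at the wheel's centre, axes the axle's turned by the wheel angle. Each is 14 mm wide, 16 mm deep (8 mm either side of the mid-plane), from the grey hub (radius 24, 44 mm deep) to the rim, at 36 + 72 k degrees from the valve: the valve is midway between two. Openings are about 56 mm wide 60 mm from the centre.
- tyre: the aluminium rim (inner radius 103 mm) and black tyre (outer radius 150 mm, 40 mm thick); turns with the wheel, same origin and axes as the spokes.
- valve: the brass valve stem with a red cap (12 mm across), reaching inwards from the rim; its inner end is 80 mm from the wheel's centre. Turns with the wheel; origin at the wheel's centre, x axis towards the valve.
- valve_tip (a point): inner end of the red cap, 80 mm from the wheel's centre.
- twelve (a point): fixed point at the top of the wheel's plane, 80 mm straight uphill of the centre: where valve_tip has to be.
- mug: blue ceramic mug, 82 mm across and 95 mm tall, to the left of the wheel; origin at the centre of its underside. Leave alone.
- tumbler: glass tumbler, 76 mm across and 90 mm tall, to the right of the wheel; origin at the centre of its underside. Leave alone.
- patch_tin: green tin, 55 x 85 x 24 mm, lying on the table under the wheel's left edge; origin at the centre of its underside. Leave alone.
- mini_pump: black and silver hand pump, 225 mm long along its y axis (from y = -100 to +125 mm), 29 mm high, lying on the table under the wheel's right edge, its y axis towards the robot; origin on its underside. Leave alone.

How it is judged:
On the way, in this order (a step that is already met when the one before it is completed fails the run):
1. a finger pushes a spoke and has turned the wheel (valve tip moved over 30 mm) (contact force between the fingers and spokes above 0.5 N and distance of valve_tip from where it was at the start of the episode above 0.03 m), for 0.05 s.
2. the fingers are drawn out of the front of the wheel, off the spokes (contact force between the fingers and spokes below 0.05 N and z of the grasp point in the frame of axle above 0.03 m), for 0.1 s.
3. a finger pushes a spoke again (contact force between the fingers and spokes above 0.5 N), for 0.05 s.
At the end, for the whole second after the job is handed in: The inner end of the red valve cap is within 12 mm (about 8.6 degrees of wheel angle) of the point straight uphill of the hub, the wheel is at rest, and mug, tumbler, tin and hand pump are within 20 mm of where they began, the mug and tumbler upright (distance between valve_tip and twelve below 0.012 m and velocity of joint wheel between -0.05 and 0.05 rad/s and distance of each of mug, tumbler, patch_tin, mini_pump from where it was at the start of the episode below 0.02 m and angle between each of mug, tumbler's own z axis and vertical below 0.2 rad); the robot touches nothing.
It fails at once if the wheel is turned while a finger presses the tyre or rim with more than 2 N (contact force between the fingers and tyre above 2 N and (velocity of joint wheel above 0.2 rad/s or velocity of joint wheel below -0.2 rad/s)).
It fails at once if the valve is pushed with more than 4 N (contact force between any of the arm, the fingers and valve above 4 N).
It fails at once if a bystander is knocked, lifted or carried more than 30 mm (distance of any of mug, tumbler, patch_tin, mini_pump from where it was at the start of the episode above 0.03 m).
It also fails if it takes over 58 s, if anything falls off the work surface, if the arm or the gripper's body presses on something with over 40 N, if the wrist force passes 120 N, or if a joint passes its speed limit or range.

## Working session

There is one attempt and no reset: what is moved stays moved. The work goes in short steps, Python scripts to look and compute and a shell command to move; the robot and the scene stay as the last step left them, time stands still between calls to the robot, and variables do not carry over. Pictures are saved under pics/ and viewed, at most 10 in all, crops included, and the job is handed in when it is done.

```bash
ls; mkdir -p pics; python3 - <<'E'
from cell import robot, cams, ticket, sensors
import cv2,numpy as np,json
o=sensors.observe();print(o)
cs={}
for n in("scene","top"):
    c=cams.read_camera(n);cv2.imwrite(f"pics/{n}0.png",cv2.resize(c["image"][:,:,::-1],(768,576),interpolation=cv2.INTER_CUBIC))
    print(n,c["fx"],c["fy"],c["cx"],c["cy"],np.round(c["pose"],4).tolist())
    np.savez(f"pics/{n}0.npz",**c)
E
```

```text
cell.py
drive.py
pics
{'time': 0.0, 'qpos': array([-1.42200293e+00,  3.42712620e-01,  1.52499650e+00, -1.14484338e-06,
        1.27541000e+00, -1.45971387e-01]), 'qvel': array([ 0.0009891 , -0.00076993,  0.00040381, -0.00068149,  0.00161653,
        0.00077382]), 'joint_efforts': array([ 1.41525859e-03, -4.31232297e+01, -2.44225538e+01,  7.18342862e-02,
        5.59650629e-02, -1.44923843e-04]), 'tool_pos': array([ 0.15253589, -0.50221352,  0.40405716]), 'tool_rot': array([-3.14008226e+00, -2.20947704e-04,  2.94764949e-01]), 'contact_force': array([ 0.57755839, -0.76103997,  0.36512084]), 'torque': array([ 0.00866533, -0.02140805, -0.05250805]), 'grip_force': 0.0, 'opening': 0.09174743277543812}
scene 410.2840673072091 410.2840673072091 255.1431136629115 191.10576577816312 [[-0.6363, 0.6147, -0.4661, 1.0525], [0.7714, 0.4986, -0.3955, 0.3917], [-0.0107, -0.6112, -0.7914, 0.9237], [0.0, 0.0, 0.0, 1.0]]
top 417.7592688214637 417.7592688214637 253.38475926680522 189.9304608914835 [[0.0213, -0.9951, 0.096, 0.4999], [-0.9998, -0.0213, 0.001, 0.0346], [0.001, -0.096, -0.9954, 1.1148], [0.0, 0.0, 0.0, 1.0]]
```

View pics/scene0.png

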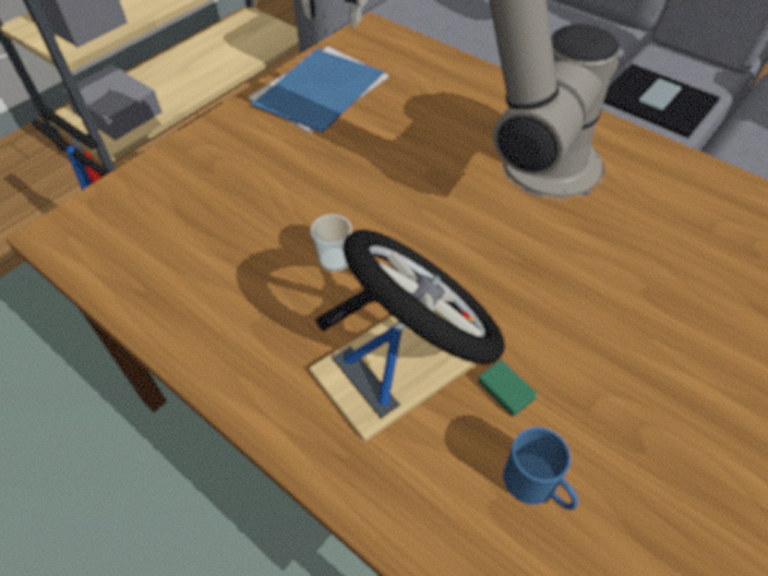

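View pics/top0.png

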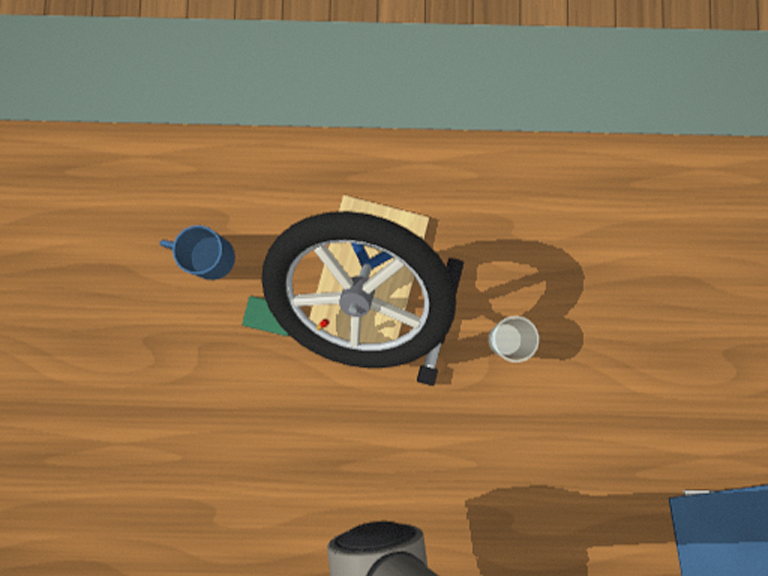

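The scene view shows the wheel with the mug near (540,465), tumbler near (330,240) and tin near (508,388). In the top view, the hub is near (357,295), the red cap (323,323), and the spoke ends at about (318,250), (295,302), (354,345), (418,324) and (401,263). I'll fit the pose to these points.

```bash
cat > h.py <<'E'
import numpy as np,cv2
from scipy.optimize import least_squares
from scipy.spatial.transform import Rotation as Ro
def axle(x,y,yaw):
    # z axis: horizontal part towards robot, up; x uphill
    h=np.array([np.cos(yaw),np.sin(yaw),0]);u=np.array([0,0,1.])
    X=np.sin(.75)*h+np.cos(.75)*u; Z=-np.cos(.75)*h+np.sin(.75)*u
    T=np.eye(4);T[:3,0]=X;T[:3,1]=np.cross(Z,X);T[:3,2]=Z;T[:3,3]=[x,y,.165];return T
def proj(c,P):
    p=(np.c_[P,np.ones(len(P))]@np.linalg.inv(c["pose"]).T)[:,:3]
    return np.c_[c["fx"]*p[:,0]/p[:,2]+c["cx"],c["fy"]*p[:,1]/p[:,2]+c["cy"]]
def loc(T,P): return np.asarray(P)@T[:3,:3].T+T[:3,3]
def pol(r,a,z=0): a=np.atleast_1d(a);return np.c_[r*np.cos(a),r*np.sin(a),0*a+z]
E
cat > fit.py <<'E'
from h import *
c=dict(np.load("pics/top0.npz"));s=dict(np.load("pics/scene0.npz"))
# spokes cw from lower-left of valve
v=np.array([[323,323]])/1.5
sp=np.array([[354,345],[418,324],[401,263],[318,250],[295,302]])/1.5
# tyre outline by ellipse fit
g=c["image"].astype(int).max(2);m=np.zeros(g.shape,np.uint8);m[135:250,170:308]=(g[135:250,170:308]<60)
m=cv2.morphologyEx(m,cv2.MORPH_OPEN,np.ones((5,5)))
k=max(cv2.findContours(m,cv2.RETR_CCOMP,cv2.CHAIN_APPROX_NONE)[0],key=len)
e=cv2.fitEllipse(k);print("tyre",np.array(e[0])*1.5,np.array(e[1])*1.5,e[2])
def ang(p): return p[3]+np.radians(36+72*np.arange(5))
def res(p):
    T=axle(*p[:3])
    return np.r_[(proj(c,loc(T,pol(.103,ang(p))))-sp).ravel(),(proj(c,loc(T,pol(.085,p[3])))-v).ravel()]
best=min((least_squares(res,[.5,.05,-.2,q]) for q in np.arange(0,6.3,.5)),key=lambda r:r.cost)
p=best.x;print(p,np.abs(best.fun).reshape(-1,2))
T=axle(*p[:3]);out=[]
for cc,n in((c,"top"),(s,"scene")):
    im=cv2.resize(cc["image"][:,:,::-1],None,fx=3,fy=3,interpolation=cv2.INTER_CUBIC)
    P=lambda L:(proj(cc,loc(T,L))*3+1).astype(int)
    a=np.linspace(0,6.28,90)
    for r,z in((.103,0),(.13,.02),(.024,.022)): cv2.polylines(im,[P(pol(r,a,z))],True,(255,0,255),1)
    for b in ang(p): cv2.line(im,*[tuple(map(int,x)) for x in P(np.r_[pol(.024,b,.008),pol(.103,b,.008)])],(0,255,0),1)
    cv2.circle(im,tuple(map(int,P(pol(.08,p[3]))[0])),4,(255,255,0),1)
    cx,cy=P([[0,0,0]])[0];out.append(im[cy-200:cy+200,cx-200:cx+200])
cv2.imwrite("pics/fit.png",np.hstack(out));np.save("p.npy",p)
E
python3 fit.py
```

```text
tyre [360.15014648 289.08629608] [149.29401398 199.97891235] 103.96743774414062
[ 0.57038409  0.07080727 -0.2197838   2.60522283] [[0.332837   0.20468685]
 [0.1007003  0.2304946 ]
 [0.05693012 0.25560763]
 [0.17907336 0.94466736]
 [0.42049384 0.29832544]
 [0.59797768 0.98022853]]
```

View pics/fit.png

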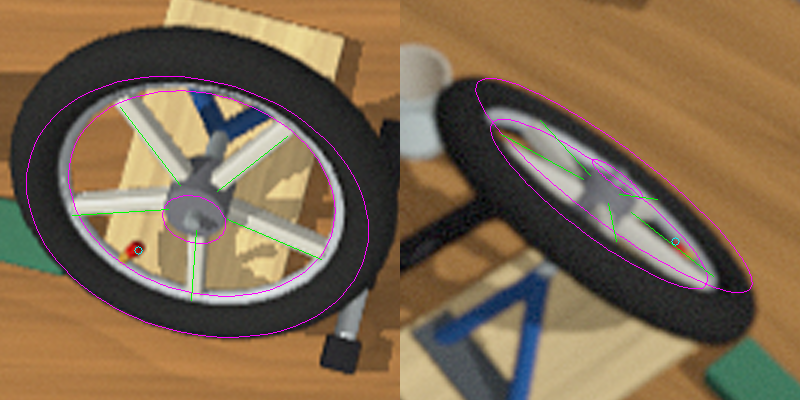

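The model sits slightly off the wheel in both views. I'll refine it with the tyre silhouette extremes read from the crops, plus the spoke ends. In the top crop these are left 10, top 28 and bottom 338; in the scene crop, left 37, right 355, top 78 and bottom 343.

```bash
cat > fit2.py <<'E'
from h import *
c=dict(np.load("pics/top0.npz"));s=dict(np.load("pics/scene0.npz"));p0=np.load("p.npy");T0=axle(*p0[:3])
o={n:(proj(k,T0[None,:3,3])*3+1).astype(int)[0]-200 for n,k in(("t",c),("s",s))}
spt=np.array([[195,297],[320,248],[285,130],[128,100],[75,203]])
A,B=np.meshgrid(np.linspace(0,6.283,120),np.linspace(0,6.283,24));A=A.ravel();B=B.ravel()
tor=np.c_[(.13+.02*np.cos(B))*np.cos(A),(.13+.02*np.cos(B))*np.sin(A),.02*np.sin(B)]
def mk(p): T=axle(*p[:3]);T[2,3]=p[4] if len(p)>4 else .165;return T
def px(k,n,T,L): return proj(k,loc(T,L))*3+1-o[n]
def res(p):
    T=mk(p);a=px(c,"t",T,tor);b=px(s,"s",T,tor)
    return np.r_[a[:,0].min()-10,a[:,1].min()-28,a[:,1].max()-338,a[:,0].max()-393,b[:,0].min()-37,b[:,0].max()-355,b[:,1].min()-78,b[:,1].max()-343,
     (px(c,"t",T,pol(.101,p[3]+np.radians(36+72*np.arange(5)),.008))-spt).ravel()*.7,
     (px(c,"t",T,pol(.083,p[3]))-[134,249]).ravel()]
for x0 in(p0,np.r_[p0,.165]):
    r=least_squares(res,x0,diff_step=1e-5,loss="soft_l1",f_scale=3);p=r.x;print(p);print(np.round(res(p),1))
    if len(p)==4: q=p
p=q;T=mk(p);out=[]
for cc,n in((c,"t"),(s,"s")):
    im=cv2.resize(cc["image"][:,:,::-1],None,fx=3,fy=3,interpolation=cv2.INTER_CUBIC)[o[n][1]:o[n][1]+400,o[n][0]:o[n][0]+400].copy()
    P=lambda L:px(cc,n,T,L).astype(np.int32)
    cv2.polylines(im,[cv2.convexHull(P(tor))],True,(255,0,255),1)
    for r_,z in((.103,0),(.024,.022)): cv2.polylines(im,[P(pol(r_,np.linspace(0,6.28,60),z))],True,(255,0,255),1)
    for b in p[3]+np.radians(36+72*np.arange(5)): cv2.polylines(im,[P(np.r_[pol(.024,b,.008),pol(.103,b,.008)])],False,(0,255,0),1)
    cv2.circle(im,tuple(map(int,P(pol(.08,p[3]))[0])),4,(255,255,0),1);out.append(im)
cv2.imwrite("pics/fit2.png",np.hstack(out));np.save("p.npy",p) if 0 else np.save("q.npy",p)
E
python3 fit2.py
```

```text
[ 0.57458499  0.07076667 -0.22177376  2.60477542]
[-1.7 -3.4  0.8  5.5 -6.5  4.1 -1.8  2.4 -2.1 -2.5 -0.7  4.   0.7  1.4
 -3.6  2.7  0.3  4.8  2.3 -2.7]
[ 0.57440459  0.0707214  -0.2230491   2.60511715  0.16305307]
[-1.1 -2.6  1.   5.2 -6.2  3.7 -0.4  3.7 -2.  -2.3 -0.8  4.3  0.7  1.9
 -3.4  3.2  0.6  5.   2.6 -2.4]
```

View pics/fit2.png

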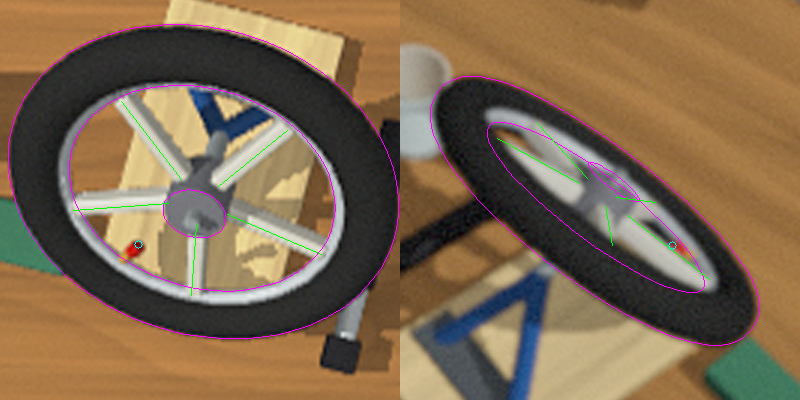

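```bash
cat > go.py <<'E'
import sys
from h import *
from cell import robot, cams, ticket, sensors
T=axle(*np.load("q.npy")[:3]);o=sensors.observe()
R=Ro.from_euler("xyz",o["tool_rot"]).as_matrix();t=o["tool_pos"]
L=(t+.159*R[:,2]-T[:3,3])@T[:3,:3]; M=T[:3,:3].T@R
print("t",round(o["time"],2),"grasp local",L.round(4),"r",np.hypot(*L[:2]).round(4),"a",np.degrees(np.arctan2(L[1],L[0])).round(1),"y-ang",np.degrees(np.arctan2(M[1,1],M[0,1])).round(1),"zdir",M[:,2].round(3))
print("q",o["qpos"].round(2),"F",o["contact_force"].round(2))
if len(sys.argv)>1:
    r,a,z=map(float,sys.argv[1:4]);a=np.radians(a)
    G=T[:3,:3]@np.array([[-np.sin(a),np.cos(a),0],[np.cos(a),np.sin(a),0],[0,0,-1]]).T
    tt=loc(T,[r*np.cos(a),r*np.sin(a),z+.159])
    print("target tcp",tt.round(4),"d in tool",(R.T@(tt-t)).round(4),"rotvec tool",Ro.from_matrix(R.T@G).as_rotvec().round(4))
E
python3 go.py .058 77 .09
```

```text
t 0.1 grasp local [-0.1361 -0.6516  0.2637] r 0.6657 a -101.8 y-ang -68.9 zdir [-0.732  0.001 -0.681]
q [-1.42  0.34  1.52  0.    1.28 -0.15] F [-0.01  0.2  -0.09]
target tcp [0.418  0.164  0.3443] d in tool [ 0.4475 -0.5603  0.0607] rotvec tool [-1.0315 -0.152  -2.2315]
```

```bash
python3 drive.py '[[0.034,-0.016,0,0,0,0],[0.034,-0.016,0,0,0,0],[0.034,-0.016,0,0,0,0],[0.034,-0.016,0,0,0,0],[0.034,-0.016,0,0,0,0],[0.034,-0.016,0,0,0,0],[0.034,-0.016,0,0,0,0],[0.034,-0.016,0,0,0,0]]' 0 5
python3 drive.py '[[0.034,-0.016,0,0,0,0],[0.034,-0.016,0,0,0,0],[0.011,-0.039,0,0,0,0],[0.011,-0.039,0,0,0,0],[0.011,-0.039,0,0,0,0],[0.011,-0.039,0,0,0,0],[0.011,-0.039,0,0,0,0],[0.011,-0.039,0,0,0,0]]'
python3 drive.py '[[0.011,-0.039,0,0,0,0],[0.011,-0.039,0,0,0,0],[0.011,-0.039,0,0,0,0],[0.011,-0.039,0,0,0,0],[0,0,0,0,0,0]]'
python3 go.py .058 77 .09
```

```text
time: 0.77
tool_pos: [0.3766, -0.2993, 0.4045]
tool_rot: [-3.141, 0.0, 0.295]
contact_force: [0.7, -1.2, 0.5]
opening: 0.0432
grip_force: 0.0
time: 1.43
tool_pos: [0.426, -0.0055, 0.4045]
tool_rot: [-3.141, 0.0, 0.294]
contact_force: [2.0, -0.6, -0.1]
opening: 0.0007
grip_force: 0.0
time: 1.85
tool_pos: [0.4222, 0.1603, 0.4045]
tool_rot: [-3.139, -0.0, 0.301]
contact_force: [-0.5, 0.1, 0.3]
opening: 0.0004
grip_force: 0.0
t 1.85 grasp local [-0.0559  0.0542  0.1781] r 0.0779 a 135.9 y-ang -68.7 zdir [-0.732  0.002 -0.681]
q [0.19 0.21 1.71 0.   1.22 1.46] F [-0.5   0.07  0.26]
target tcp [0.418  0.164  0.3443] d in tool [-0.003  -0.0047  0.0602] rotvec tool [-1.0302 -0.1565 -2.2259]
```

```bash
A='[[0,0,0,-0.0515,-0.0078,-0.1113],[0,0,0,-0.0515,-0.0078,-0.1113],[0,0,0,-0.0515,-0.0078,-0.1113],[0,0,0,-0.0515,-0.0078,-0.1113],[0,0,0,-0.0515,-0.0078,-0.1113],[0,0,0,-0.0515,-0.0078,-0.1113],[0,0,0,-0.0515,-0.0078,-0.1113],[0,0,0,-0.0515,-0.0078,-0.1113]]'; true
python3 drive.py '[[0,0,0,-0.0515,-0.0078,-0.1113],[0,0,0,-0.0515,-0.0078,-0.1113],[0,0,0,-0.0515,-0.0078,-0.1113],[0,0,0,-0.0515,-0.0078,-0.1113],[0,0,0,-0.0515,-0.0078,-0.1113],[0,0,0,-0.0515,-0.0078,-0.1113],[0,0,0,-0.0515,-0.0078,-0.1113],[0,0,0,-0.0515,-0.0078,-0.1113]]' >/dev/null
python3 drive.py '[[0,0,0,-0.0515,-0.0078,-0.1113],[0,0,0,-0.0515,-0.0078,-0.1113],[0,0,0,-0.0515,-0.0078,-0.1113],[0,0,0,-0.0515,-0.0078,-0.1113],[0,0,0,-0.0515,-0.0078,-0.1113],[0,0,0,-0.0515,-0.0078,-0.1113],[0,0,0,0,0,0]]'
python3 go.py .058 77 .09
```

```text
time: 3.1
tool_pos: [0.4229, 0.1544, 0.4043]
tool_rot: [2.73, 0.525, 1.81]
contact_force: [-0.1, -0.1, -0.1]
opening: 0.0007
grip_force: 0.0
t 3.1 grasp local [0.0304 0.0112 0.1334] r 0.0324 a 20.2 y-ang 38.0 zdir [-0.197 -0.233 -0.952]
q [ 0.33  0.16  1.87 -0.73  0.84  0.4 ] F [-0.06 -0.09 -0.14]
target tcp [0.418  0.164  0.3443] d in tool [ 0.0391 -0.021   0.0418] rotvec tool [-0.3129 -0.0435 -0.6663]
```

```bash
python3 drive.py '[[0,0,0,-0.0515,-0.0073,-0.1113],[0,0,0,-0.0515,-0.0073,-0.1113],[0,0,0,-0.0515,-0.0073,-0.1113],[0,0,0,-0.0515,-0.0073,-0.1113],[0,0,0,-0.0515,-0.0073,-0.1113],[0,0,0,-0.0515,-0.0073,-0.1113],[0,0,0,0,0,0]]'
python3 go.py .058 77 .09
```

```text
time: 3.68
tool_pos: [0.4232, 0.1542, 0.4044]
tool_rot: [2.907, 0.792, 2.59]
contact_force: [0.2, -0.1, 0.6]
opening: 0.0002
grip_force: 0.0
t 3.68 grasp local [0.0616 0.0473 0.1257] r 0.0777 a 37.5 y-ang 76.8 zdir [-0.002 -0.005 -1.   ]
q [ 0.29  0.1   1.98 -0.9   0.48 -0.13] F [ 0.2  -0.15  0.65]
target tcp [0.418  0.164  0.3443] d in tool [ 0.0496 -0.0027  0.0358] rotvec tool [-0.005  -0.0012 -0.0029]
```

```bash
cat > arm.py <<'E'
from h import *
def fk(q,g):
    h,L1,L2,L3,e=g
    A=Ro.from_euler("ZY",[q[0],q[1]]);B=A*Ro.from_euler("Y",q[2]);C=B*Ro.from_euler("ZYZ",[q[3],q[4],q[5]])
    W=C*Ro.from_euler("Z",np.pi/2)
    return np.array([0,0,h])+A.apply([e,0,L1])+B.apply([0,0,L2])+C.apply([0,0,L3]),C
S=[([-1.422,.34271,1.52500,0,1.27541,-.14597],[.15254,-.50221,.40406],[-3.14008,-.0002,.29476]),
([.19,.21,1.71,0,1.22,1.46],[.4222,.1603,.4045],[-3.139,0,.301]),
([.33,.16,1.87,-.73,.84,.4],[.4229,.1544,.4043],[2.73,.525,1.81]),
([.29,.10,1.98,-.9,.48,-.13],[.4232,.1542,.4044],[2.907,.792,2.59])]
if __name__=="__main__":
    for q,t,r in S:
        C=fk(q,[0]*5)[1];D=C.inv()*Ro.from_euler("xyz",r);print(D.as_rotvec().round(3))
    f=lambda g:np.concatenate([fk(q,g)[0]-t for q,t,_ in S])
    s=least_squares(lambda g:np.r_[f(g),.003*(g-np.array([.2,.4,.4,.1,0]))],[.2,.4,.4,.1,0]);print(s.x.round(4),(1000*f(s.x)).round(1));np.save("g.npy",s.x)
E
python3 arm.py
```

```text
[ 0.    -0.     1.571]
[3.000e-03 1.000e-03 1.571e+00]
[-6.000e-03 -1.000e-03  1.577e+00]
[-0.     0.     1.567]
[ 0.2958  0.2465  0.2526 -0.006   0.1908] [-77.8   3.6  -8.1  44.6 -70.5  12.2   3.8  -5.1  -2.7 -10.6 -28.8  -1.4]
```

```bash
sed -i 's/h,L1,L2,L3,e=g/h,L1,L2,L3,d=g/; s/A.apply(\[e,0,L1\])/A.apply([0,d,L1])/; s/.2,.4,.4,.1,0\]/.2,.4,.4,.1,.077]/g' arm.py; python3 arm.py | tail -1
cat > plan.py <<'E'
from arm import *
g=np.load("g.npy");T=axle(*np.load("q.npy")[:3])
lo=np.array([-2.53,-.77,.04,-1,.28,-3.11]);hi=np.array([2.53,2.02,2.7,4.14,2.66,3.11])
def sol(r,a,z,w,x0,tp=-.019):
    # contact point on tool: grasp point position fixed; free tilt (tx,ty) penalised; spin y-angle w
    P=loc(T,[r*np.cos(a),r*np.sin(a),z])
    def res(v):
        q=v;t,C=fk(q,g);R=(C*Ro.from_euler("Z",np.pi/2)).as_matrix();M=T[:3,:3].T@R
        y=np.array([np.cos(w),np.sin(w),0]);
        return np.r_[(t+.159*R[:,2]-P)*200,M[:2,2]*1.,(np.arctan2(M[1,1],M[0,1])-w+np.pi)%(2*np.pi)-np.pi]
    s=least_squares(res,np.clip(x0,lo+.02,hi-.02),bounds=(lo+[.05,.05,.05,.12,.08,.05],hi-.05));t,C=fk(s.x,g)
    M=T[:3,:3].T@(C*Ro.from_euler("Z",np.pi/2)).as_matrix();return s.x,M[:,2],s.cost
if __name__=="__main__":
    x=np.array([.29,.1,1.98,-.85,.48,-.13])
    for z in(.06,.0):
      for a in range(150,-121,-30):
        q,m,cst=sol(.058,np.radians(a),z,np.radians(a),x);print(z,a,q.round(2),"tilt",m[:2].round(2),round(cst,3))
E
python3 plan.py
```

```text
[0.1379 0.5366 0.3542 0.1362 0.0767] [ 0.2  0.5 -0.7  0.2 -1.   0.8  0.8  0.3 -1.8 -0.5  0.5  1.7]
0.06 150 [ 0.23  0.22  2.13 -0.88  0.36 -1.4 ] tilt [-0.21 -0.02] 0.022
0.06 120 [ 0.26  0.23  2.09 -0.88  0.36 -0.86] tilt [-0.17  0.01] 0.015
0.06 90 [ 0.25  0.23  2.04 -0.88  0.36 -0.35] tilt [-0.13  0.02] 0.009
0.06 60 [ 0.22  0.22  2.01 -0.88  0.36  0.14] tilt [-0.09  0.02] 0.004
0.06 30 [ 0.18  0.2   1.99 -0.88  0.36  0.63] tilt [-0.06 -0.  ] 0.002
0.06 0 [ 0.13  0.18  2.   -0.88  0.36  1.11] tilt [-0.06 -0.03] 0.002
0.06 -30 [ 0.09  0.17  2.03 -0.88  0.36  1.6 ] tilt [-0.07 -0.07] 0.005
0.06 -60 [ 0.06  0.16  2.08 -0.88  0.36  2.12] tilt [-0.11 -0.1 ] 0.01
0.06 -90 [ 0.05  0.16  2.12 -0.88  0.36  2.66] tilt [-0.15 -0.11] 0.018
0.06 -120 [ 0.08  0.17  2.16 -0.88  0.36 -3.06] tilt [-0.19 -0.1 ] 0.024
0.0 150 [ 0.2   0.35  2.06 -0.88  0.36 -1.41] tilt [-0.26 -0.06] 0.035
0.0 120 [ 0.22  0.35  2.01 -0.88  0.36 -0.87] tilt [-0.22 -0.03] 0.025
0.0 90 [ 0.22  0.35  1.97 -0.88  0.36 -0.36] tilt [-0.18 -0.02] 0.016
0.0 60 [ 0.19  0.34  1.94 -0.88  0.36  0.14] tilt [-0.14 -0.02] 0.01
0.0 30 [ 0.15  0.32  1.92 -0.88  0.36  0.62] tilt [-0.11 -0.04] 0.007
0.0 0 [ 0.11  0.31  1.93 -0.88  0.36  1.1 ] tilt [-0.11 -0.06] 0.008
0.0 -30 [ 0.06  0.29  1.96 -0.88  0.36  1.6 ] tilt [-0.13 -0.1 ] 0.013
0.0 -60 [ 0.04  0.29  2.   -0.88  0.36  2.12] tilt [-0.16 -0.12] 0.021
0.0 -90 [ 0.03  0.29  2.05 -0.88  0.36  2.66] tilt [-0.21 -0.13] 0.031
0.0 -120 [ 0.05  0.31  2.08 -0.88  0.36 -3.06] tilt [-0.25 -0.13] 0.04
```

```bash
python3 - <<'E'
s=open("go.py").read()
i=s.index("if len(sys")
s=s[:i]+'''w=np.radians(float(sys.argv[1]));m=np.array([float(sys.argv[2]),float(sys.argv[3]),0]);m[2]=-np.sqrt(1-m@m)
y=np.array([np.cos(w),np.sin(w),0]);y-=m*(y@m);y/=np.linalg.norm(y)
G=T[:3,:3]@np.c_[np.cross(y,m),y,m]
print("rotvec tool",Ro.from_matrix(R.T@G).as_rotvec().round(4),"; d along tool axes AFTER that turn:")
for k in sys.argv[4:]:
    r,a,z=map(float,k.split(","));a=np.radians(a)
    tt=loc(T,[r*np.cos(a),r*np.sin(a),z])-.159*G[:,2]
    print(k,(G.T@(tt-t)).round(4));t=tt
'''
open("go.py","w").write(s)
E
python3 go.py 35 -.15 -.05 .058,77,.06 .058,77,0 .058,50,0 .058,23,0 .058,-4,0 .058,-31,0 .058,-31,.06
```

```text
t 3.68 grasp local [0.0616 0.0473 0.1257] r 0.0777 a 37.5 y-ang 76.8 zdir [-0.002 -0.005 -1.   ]
q [ 0.29  0.1   1.98 -0.9   0.48 -0.13] F [ 0.2  -0.15  0.65]
rotvec tool [0.1235 0.0997 0.7249] ; d along tool axes AFTER that turn:
.058,77,.06 [ 0.0247 -0.0006  0.0698]
.058,77,0 [-0.0027  0.0091  0.0592]
.058,50,0 [-0.0238  0.0126 -0.003 ]
.058,23,0 [-0.027   0.0005 -0.0013]
.058,-4,0 [-0.0244 -0.0117  0.0007]
.058,-31,0 [-0.0165 -0.0213  0.0025]
.058,-31,.06 [ 0.0027 -0.0091 -0.0592]
```

```bash
python3 drive.py '[[0,0,0,0.0206,0.0166,0.1208],[0,0,0,0.0206,0.0166,0.1208],[0,0,0,0.0206,0.0166,0.1208],[0,0,0,0.0206,0.0166,0.1208],[0,0,0,0.0206,0.0166,0.1208],[0,0,0,0.0206,0.0166,0.1208],[0.0125,0,0.02,0,0,0],[0.0125,0,0.02,0,0,0]]' | tail -1
python3 drive.py '[[0,0,0.015,0,0,0],[0,0,0.015,0,0,0],[0,0,0,0,0,0],[0,0,0,0,0,0]]'
python3 go.py 35 -.15 -.05 .058,77,.06 .058,77,0
python3 - <<'E'
from cell import robot, cams, ticket, sensors
import cv2,numpy as np
o=[]
for n in("top","scene"):
    c=cams.read_camera(n)["image"][:,:,::-1]; y,x=(198,238) if n=="top" else (195,283)
    o.append(cv2.resize(c[y-75:y+75,x-66:x+66],(396,450),interpolation=cv2.INTER_CUBIC))
cv2.imwrite("pics/a.png",np.hstack(o))
E
```

```text
grip_force: 0.0
time: 4.68
tool_pos: [0.4593, 0.1637, 0.3397]
tool_rot: [2.587, 0.397, 1.823]
contact_force: [-0.1, -0.7, -0.9]
opening: 0.0005
grip_force: 0.0
t 4.68 grasp local [0.013  0.0569 0.0594] r 0.0584 a 77.1 y-ang 35.2 zdir [-0.152 -0.053 -0.987]
q [ 0.29  0.27  1.93 -0.81  0.5   0.56] F [-0.13 -0.73 -0.9 ]
rotvec tool [-0.0031  0.0012 -0.0041] ; d along tool axes AFTER that turn:
.058,77,.06 [-0.0005 -0.0008 -0.0006]
.058,77,0 [-0.0027  0.0091  0.0592]
```

View pics/a.png

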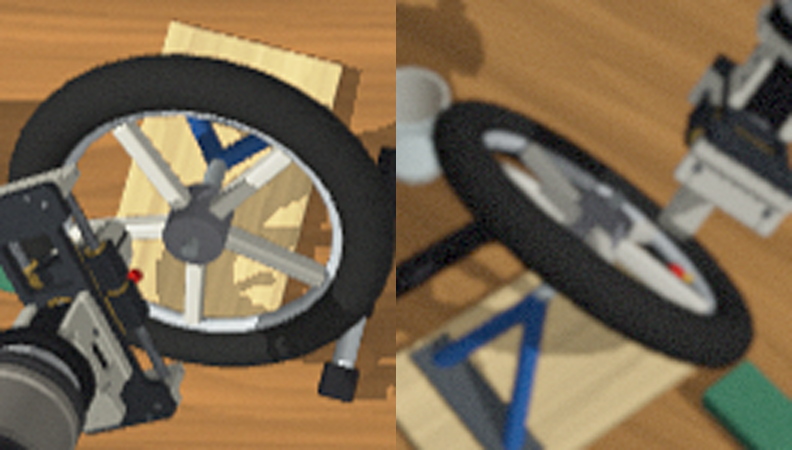

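The fingers hover before the left opening, with the tip near (115,240) in the left half. The spokes and valve (135,275) haven't moved. I'll insert now.

```bash
python3 drive.py '[[-0.0007,0.002,0.015,0,0,0],[-0.0007,0.002,0.015,0,0,0]]' | grep force
python3 drive.py '[[-0.0007,0.002,0.015,0,0,0],[-0.0007,0.002,0.014,0,0,0],[0,0,0,0,0,0]]' | grep force
python3 go.py 35 -.15 -.05 .058,77,0 .058,50,0
```

```text
contact_force: [0.5, 1.1, 0.5]
grip_force: 0.0
contact_force: [-0.2, -0.8, 0.0]
grip_force: 0.0
t 5.2 grasp local [ 0.013   0.0565 -0.0006] r 0.058 a 77.1 y-ang 35.3 zdir [-0.15  -0.051 -0.987]
q [ 0.24  0.39  1.89 -0.92  0.41  0.64] F [-0.15 -0.77  0.04]
rotvec tool [-0.0007  0.001  -0.0021] ; d along tool axes AFTER that turn:
.058,77,0 [-0.0002 -0.0002 -0.0006]
.058,50,0 [-0.0238  0.0126 -0.003 ]
```

```bash
python3 drive.py '[[-0.006,0.0031,-0.0007,0,0,0],[-0.006,0.0031,-0.0007,0,0,0],[-0.006,0.0031,-0.0007,0,0,0],[-0.006,0.0031,-0.0007,0,0,0],[-0.0067,0.0001,-0.0003,0,0,0],[-0.0067,0.0001,-0.0003,0,0,0],[-0.0067,0.0001,-0.0003,0,0,0],[-0.0067,0.0001,-0.0003,0,0,0]]' | grep force
python3 drive.py '[[-0.0061,-0.0029,0.0002,0,0,0],[-0.0061,-0.0029,0.0002,0,0,0],[-0.0061,-0.0029,0.0002,0,0,0],[-0.0061,-0.0029,0.0002,0,0,0]]' | grep force
python3 go.py 35 -.15 -.05 .058,-4,0 .058,-31,0
```

```text
contact_force: [-1.3, 6.7, -3.4]
grip_force: 3.3
contact_force: [1.8, 6.5, -0.5]
grip_force: 2.8
t 6.2 grasp local [ 0.0582 -0.0022  0.0013] r 0.0583 a -2.1 y-ang 35.3 zdir [-0.147 -0.047 -0.988]
q [ 0.09  0.33  1.87 -0.67  0.38  0.28] F [ 1.81  6.51 -0.52]
rotvec tool [ 0.0043 -0.0012 -0.0012] ; d along tool axes AFTER that turn:
.058,-4,0 [-0.0012 -0.0005  0.0014]
.058,-31,0 [-0.0165 -0.0213  0.0025]
```

```bash
python3 drive.py '[[-0.0042,-0.0053,0.0006,0,0,0],[-0.0042,-0.0053,0.0006,0,0,0],[-0.0042,-0.0053,0.0006,0,0,0],[-0.0042,-0.0053,0.0006,0,0,0],[0.001,0.003,0,0,0,0],[0.001,0.003,0,0,0,0]]' | grep force
python3 drive.py '[[0.0005,-0.002,-0.015,0,0,0],[0.0005,-0.002,-0.015,0,0,0],[0.0005,-0.002,-0.015,0,0,0],[0.0005,-0.002,-0.015,0,0,0],[0.0005,-0.002,-0.02,0,0,0],[0,0,0,0,0,0]]' | grep force
python3 go.py 85 -.2 -.04 .058,122,.08
python3 - <<'E'
from cell import robot, cams, ticket, sensors
import cv2,numpy as np
o=[]
for n in("top","scene"):
    c=cams.read_camera(n);np.savez(f"pics/{n}1.npz",**c);c=c["image"][:,:,::-1]; y,x=(198,238) if n=="top" else (195,283)
    o.append(cv2.resize(c[y-75:y+75,x-66:x+66],(396,450),interpolation=cv2.INTER_CUBIC))
cv2.imwrite("pics/b.png",np.hstack(o))
E
```

```text
contact_force: [-0.5, -0.8, 0.4]
grip_force: 0.0
contact_force: [0.8, 0.3, 0.5]
grip_force: 0.0
t 7.2 grasp local [ 0.0576 -0.0235  0.0825] r 0.0622 a -22.2 y-ang 35.3 zdir [-0.146 -0.048 -0.988]
q [ 0.08  0.14  1.95 -0.54  0.47  0.12] F [0.85 0.27 0.51]
rotvec tool [ 0.0209  0.0535 -0.8775] ; d along tool axes AFTER that turn:
.058,122,.08 [0.0831 0.0652 0.0169]
```

View pics/b.png

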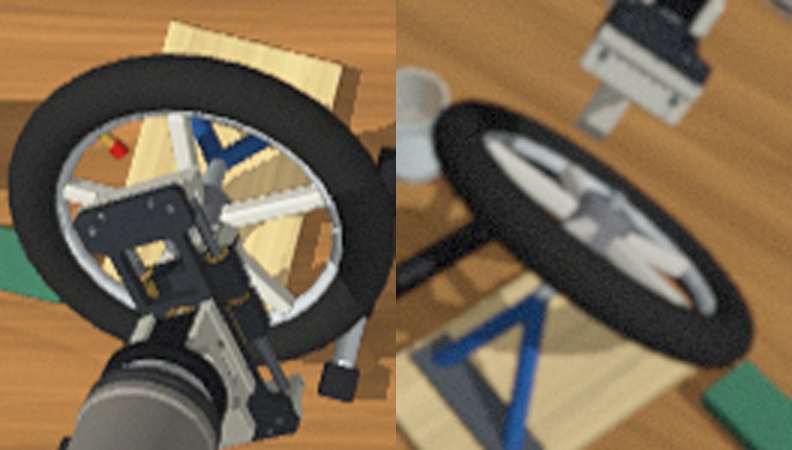

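The wheel has turned. The red cap is now at (118,150) in the left half, and the spoke ends are at (180,118), (322,198) and (72,190). I'll convert those to angles.

```bash
cat > ang.py <<'E'
from h import *
import sys
def angs(f,P,z):
    c=dict(np.load(f));T=axle(*np.load("q.npy")[:3]);out=[]
    for u,v in P:
        u=238-66+(u-1)/3;v=198-75+(v-1)/3
        d=c["pose"][:3,:3]@[(u-c["cx"])/c["fx"],(v-c["cy"])/c["fy"],1];o=c["pose"][:3,3]
        d=T[:3,:3].T@d;o=T[:3,:3].T@(o-T[:3,3]);p=o+d*(z-o[2])/d[2]
        out.append((np.degrees(np.arctan2(p[1],p[0])).round(1),np.hypot(*p[:2]).round(4)))
    return out
if __name__=="__main__":
    print(angs("pics/top1.npz",[(118,150)],0),angs("pics/top1.npz",[(180,118),(322,198),(72,190)],.008))
E
python3 ang.py;python3 go.py 85 -.2 -.04 .058,120,.08
```

```text
[(np.float64(52.8), np.float64(0.0857))] [(np.float64(14.5), np.float64(0.1046)), (np.float64(-54.4), np.float64(0.1044)), (np.float64(84.6), np.float64(0.0981))]
t 7.3 grasp local [ 0.0566 -0.0238  0.0803] r 0.0614 a -22.8 y-ang 35.4 zdir [-0.147 -0.049 -0.988]
q [ 0.08  0.14  1.95 -0.54  0.47  0.12] F [0.83 0.05 0.27]
rotvec tool [ 0.0194  0.0523 -0.8772] ; d along tool axes AFTER that turn:
.058,120,.08 [0.0814 0.0665 0.0143]
```

```bash
python3 drive.py '[[0,0,0,0.0024,0.0065,-0.1097],[0,0,0,0.0024,0.0065,-0.1097],[0,0,0,0.0024,0.0065,-0.1097],[0,0,0,0.0024,0.0065,-0.1097],[0,0,0,0.0024,0.0065,-0.1097],[0,0,0,0.0024,0.0065,-0.1097],[0,0,0,0.0024,0.0065,-0.1097],[0,0,0,0.0024,0.0065,-0.1097]]' >/dev/null
python3 drive.py '[[0.027,0.022,0.005,0,0,0],[0.027,0.022,0.005,0,0,0],[0.027,0.022,0.005,0,0,0],[0,0,0,0,0,0],[0,0,0,0,0,0]]' | grep force
python3 go.py 85 -.2 -.04 .058,123,.06 .058,123,0 .058,102,0 .058,82,0 .058,62,0
```

```text
contact_force: [1.4, -0.1, -1.0]
grip_force: 0.0
t 8.38 grasp local [-0.0317  0.0501  0.0779] r 0.0593 a 122.3 y-ang 85.9 zdir [-0.205 -0.041 -0.978]
q [ 0.3   0.24  2.02 -0.77  0.48 -0.33] F [ 1.44 -0.1  -1.  ]
rotvec tool [-0.0014 -0.0047  0.0049] ; d along tool axes AFTER that turn:
.058,123,.06 [-0.003  -0.0006  0.0176]
.058,123,0 [-0.0118  0.0034  0.0587]
.058,102,0 [-0.0184  0.0095 -0.0042]
.058,82,0 [-0.0196  0.0022 -0.0041]
.058,62,0 [-0.0192 -0.0047 -0.0036]
```

```bash
python3 drive.py '[[-0.003,0,0.018,0,0,0],[-0.003,0.001,0.015,0,0,0],[-0.003,0.001,0.015,0,0,0]]' | grep force
python3 drive.py '[[-0.003,0.001,0.015,0,0,0],[-0.003,0.001,0.014,0,0,0],[0,0,0,0,0,0]]' | grep force
python3 go.py 85 -.2 -.04 .058,123,0 .058,102,0
```

```text
contact_force: [0.3, -0.7, 0.4]
grip_force: 0.0
contact_force: [-0.1, -0.3, -0.6]
grip_force: 0.0
t 8.88 grasp local [-0.0296  0.0472 -0.0023] r 0.0558 a 122.1 y-ang 85.6 zdir [-0.202 -0.043 -0.978]
q [ 0.23  0.4   1.97 -0.94  0.37 -0.2 ] F [-0.14 -0.33 -0.63]
rotvec tool [-0.0032 -0.0021 -0.0006] ; d along tool axes AFTER that turn:
.058,123,0 [ 0.0028  0.0006 -0.0019]
.058,102,0 [-0.0184  0.0095 -0.0042]
```

```bash
python3 drive.py '[[-0.0052,0.0034,-0.002,0,0,0],[-0.0052,0.0034,-0.002,0,0,0],[-0.0052,0.0034,-0.002,0,0,0],[-0.0065,0.0007,-0.0014,0,0,0],[-0.0065,0.0007,-0.0014,0,0,0],[-0.0065,0.0007,-0.0014,0,0,0],[-0.0064,-0.0016,-0.0012,0,0,0],[-0.0064,-0.0016,-0.0012,0,0,0]]' | grep force
python3 drive.py '[[0,0,0,0,0,0],[0,0,0,0,0,0]]' | grep force
python3 go.py 85 -.2 -.04 .058,60,0
python3 - <<'E'
from cell import robot, cams, ticket, sensors
import cv2,numpy as np
o=[]
for n in("top","scene"):
    c=cams.read_camera(n);np.savez(f"pics/{n}2.npz",**c);c=c["image"][:,:,::-1]; y,x=(198,238) if n=="top" else (195,283)
    o.append(cv2.resize(c[y-75:y+75,x-66:x+66],(396,450),interpolation=cv2.INTER_CUBIC))
cv2.imwrite("pics/c.png",np.hstack(o))
E
```

```text
contact_force: [-5.8, 2.6, -6.5]
grip_force: 3.5
contact_force: [0.3, -0.3, -0.1]
grip_force: 0.2
t 9.72 grasp local [0.0207 0.0537 0.0027] r 0.0575 a 68.9 y-ang 85.6 zdir [-0.2   -0.041 -0.979]
q [ 0.21  0.38  1.85 -0.7   0.45 -0.47] F [ 0.33 -0.26 -0.09]
rotvec tool [-0.001  -0.0003 -0.0002] ; d along tool axes AFTER that turn:
.058,60,0 [-0.0088 -0.0028  0.0011]
```

View pics/c.png

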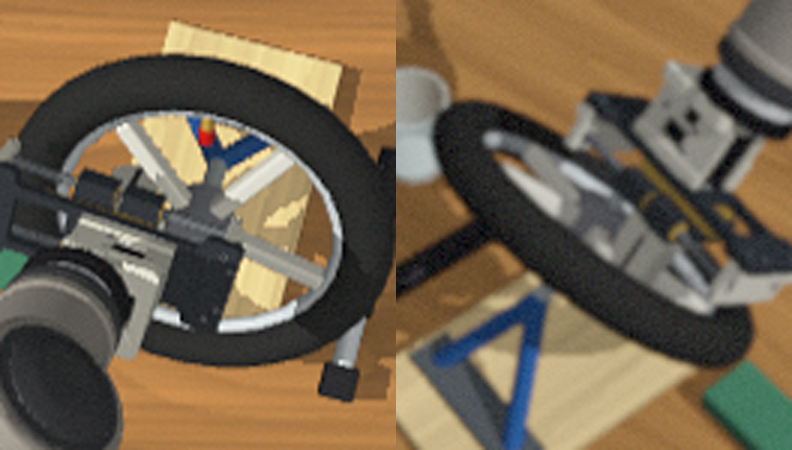

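The red cap is now near (207,136), with spoke ends near (122,128), (287,155) and (320,270).

```bash
python3 -c "
from ang import *
print(angs('pics/top2.npz',[(207,136)],0),angs('pics/top2.npz',[(122,128),(287,155),(320,270)],.008))"
```

```text
[(np.float64(4.0), np.float64(0.085))] [(np.float64(39.6), np.float64(0.1036)), (np.float64(-29.9), np.float64(0.106)), (np.float64(-95.5), np.float64(0.0986))]
```

```bash
python3 drive.py '[[-0.0024,-0.0007,0,0,0,0],[-0.0024,-0.0007,0,0,0,0],[0,0,0,0,0,0],[0,0,0,0,0,0]]' | grep force
python3 drive.py '[[0.003,0.001,0,0,0,0],[0.003,0.001,0,0,0,0],[0.003,-0.0005,-0.015,0,0,0],[0.003,-0.0005,-0.015,0,0,0],[0.003,-0.0005,-0.02,0,0,0],[0.003,0,-0.03,0,0,0],[0,0,-0.035,0,0,0],[0,0,-0.035,0,0,0]]' | grep force
python3 drive.py '[[0,0,-0.035,0,0,0],[0,0,-0.035,0,0,0],[0,0,0,0,0,0],[0,0,0,0,0,0]]' | grep force
python3 go.py 85 -.2 -.04 | head -1
python3 - <<'E'
from cell import robot, cams, ticket, sensors
import cv2,numpy as np
o=[]
for n in("top","scene"):
    c=cams.read_camera(n);np.savez(f"pics/{n}3.npz",**c);c=c["image"][:,:,::-1]; y,x=(198,238) if n=="top" else (195,283)
    o.append(cv2.resize(c[y-75:y+75,x-66:x+66],(396,450),interpolation=cv2.INTER_CUBIC))
cv2.imwrite("pics/d.png",np.hstack(o))
E
```

```text
contact_force: [-4.6, 1.8, -1.7]
grip_force: 2.0
contact_force: [1.6, 0.1, 1.2]
grip_force: 0.0
contact_force: [1.4, -0.0, -0.8]
grip_force: 0.0
t 11.15 grasp local [0.0529 0.064  0.2223] r 0.083 a 50.4 y-ang 85.6 zdir [-0.197 -0.038 -0.98 ]
```

View pics/d.png

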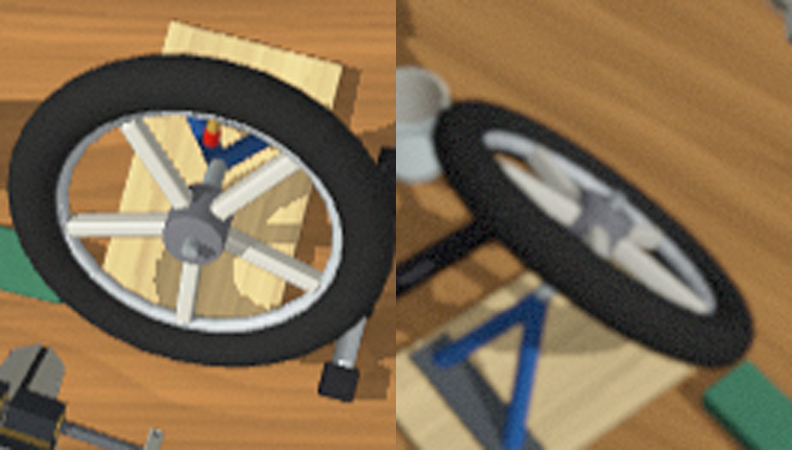

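The hand is clear. The cap is at (211,138), with spoke ends at (130,125), (290,160), (318,285), (186,318) and (70,225).

```bash
python3 -c "
from ang import *
print(angs('pics/top3.npz',[(211,138)],0))
for (a,r),k in zip(angs('pics/top3.npz',[(130,125),(290,160),(318,285),(186,318),(70,225)],.008),(36,-36,-108,-180,108)): print(round((a-k+180)%360-180,1),r)"
```

```text
[(np.float64(1.9), np.float64(0.0839))]
-0.2 0.1038
3.7 0.1043
3.7 0.1032
3.2 0.0979
-2.3 0.1003
```

```bash
python3 -c "
from cell import robot, cams, ticket, sensors
print(ticket.hand_in())"
```

```text
the job is handed in; nothing more can be done
None
```

I turned the wheel in two spoke pushes, drawing the fingers fully out between them; the valve measures about 2° from twelve o'clock (limit about 8.6°), the hand is clear, nothing else looked moved in the pictures, and the job was handed in at about 11 s with no verdict returned.

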